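Load the specimen carrier and show it to the inspection camera

TASK

Drop the two grey steel pins from the blue mat, one by one, fully home into the two bores of the orange specimen carrier while it stands in its dock. Then lift the loaded carrier out by its tab and hold it up square to the inspection camera: the white dot on its front face on the lens axis 15 cm from the glass, that face turned straight at the lens (so leaning back 20 degrees, as the camera looks down that much), the row of pins level. Finish while holding it there, still and clear of everything else; leave the brass pin, the camera and the other things on the bench alone.

Things in the scene. Friction and masses are not known exactly. Their poses are not given: they have to be found in the camera images.
- carrier: orange carrier block 50 (x) x 150 (y) x 24 (z) mm, loose, about 250 g, in the dock. Origin: underside centre, z up. Blind bores 21 mm wide, 18 deep, rims chamfered 2, at y = +52 and -52 mm, x = 0. In the middle of its top an aluminium tab 12 (x) x 30 (y) mm, top 70 mm above the underside. Front long face (+x): white dot at its centre, white stripe at its foot; back face plain
- mark (a point): centre of the white dot on the carrier's front face: carrier x = +25 mm, y = 0, 12 mm above the underside
- seat_l (a point): where the centre of a pin lies when fully home in the carrier's bore at y = +52 mm: 28.5 mm above the carrier's underside, 4.5 mm above its top face
- seat_r (a point): the same for the bore at y = -52 mm
- dock: fixed grey dock plate 100 (x) x 200 (y) x 10 mm, left or right of the robot, with an aluminium rim 8 mm high round a recess 56 x 156 mm in which the carrier stands with 3 mm play, its underside 10 mm above the bench. Origin: underside centre; axes parallel to the carrier's at the start
- pin_a: plain grey steel pin (round test specimen), a solid cylinder 18 mm in diameter, 45 mm long, about 90 g, standing on end on the blue mat (3 mm thick, fixed). Origin: its centre, 22.5 mm above its foot; z along its axis
- pin_b: the other steel pin, the same in every way
- brass_pin: yellow brass pin of the same size standing on the same mat (origin at its centre); not wanted, leave it standing
- cam_head: inspection camera fixed on a stand at the far side: black lens barrel 42 mm wide with aluminium collar (54 mm), cream box 56 mm square behind. Origin: centre of the lens glass, 225 mm above the bench. It looks along its own -x axis, towards the robot and 20 degrees below level; its y axis is level. Lens, box and bracket run 170 mm along +x behind the glass
- stand: the camera's fixed stand: white base 140 x 140 x 15 mm, steel column 24 mm in diameter, 300 mm high. Origin: on the bench straight below the lens glass; the column stands 160 mm behind it, at x = +160 mm
- focus (a point): point in the air 150 mm straight in front of the lens glass on the camera's optical axis (cam_head x = -150 mm), 174 mm above the bench
- test_block: bystander: steel disc 60 mm in diameter, 15 mm high, origin at its underside centre
- jar: bystander: amber jar 50 mm in diameter, 70 mm high, origin at its underside centre
- driver: bystander: screwdriver lying on the bench
- cup: bystander: steel cup 70 mm in diameter, 60 mm high, origin at its underside centre
- durometer: bystander: round dial gauge 58 mm in diameter, 25 mm high, with a black stem, lying on its back, origin under its dial

How it is judged (in metres and radians):
On the way, in this order (a step that is already met when the one before it is completed fails the run):
1. one steel pin is fully home in a bore and let go, the carrier in its dock (((distance between pin_a and seat_l below 0.006 m and contact force between pin_a and the fingers below 0.2 N) or (distance between pin_a and seat_r below 0.006 m and contact force between pin_a and the fingers below 0.2 N) or (distance between pin_b and seat_l below 0.006 m and contact force between pin_b and the fingers below 0.2 N) or (distance between pin_b and seat_r below 0.006 m and contact force between pin_b and the fingers below 0.2 N)) and horizontal distance between carrier and dock below 0.012 m and height (world z) of carrier below 0.016 m), for 0.2 s.
2. both steel pins are fully home and let go, the carrier still in its dock (((distance between pin_a and seat_l below 0.006 m and distance between pin_b and seat_r below 0.006 m) or (distance between pin_a and seat_r below 0.006 m and distance between pin_b and seat_l below 0.006 m)) and contact force between each of pin_a, pin_b and the fingers below 0.2 N and horizontal distance between carrier and dock below 0.012 m and height (world z) of carrier below 0.016 m), for 0.2 s.
At the end, for the whole second after the job is handed in: Both steel pins home in the bores (within 6 mm); the gripper holds the carrier still, off dock and camera; its front dot within 15 mm of the point 150 mm in front of the lens; front face towards the lens, face and row each within 8 degrees of square; brass pin standing (((distance between pin_a and seat_l below 0.006 m and distance between pin_b and seat_r below 0.006 m) or (distance between pin_a and seat_r below 0.006 m and distance between pin_b and seat_l below 0.006 m)) and distance between mark and focus below 0.015 m and angle between the x axis of carrier and the x axis of cam_head, either way round below 0.14 rad and angle between the y axis of carrier and the y axis of cam_head, either way round below 0.14 rad and x of carrier in the frame of cam_head below -0.155 m and angle between carrier's own z axis and vertical below 0.6 rad and contact force between carrier and the fingers above 1 N and contact force between each of pin_a, pin_b and the fingers below 0.2 N and contact force between carrier and dock below 0.1 N and contact force between carrier and cam_head below 0.1 N and contact force between carrier and stand below 0.1 N and linear speed of carrier below 0.03 m/s and angular speed of carrier below 0.2 rad/s and angle between brass_pin's own z axis and vertical below 0.2 rad); the arm keeps its last pose, push and grip.
It fails at once if the brass pin is moved by more than 15 mm (distance of brass_pin from where it was at the start of the episode above 0.015 m).
It fails at once if another bystander is moved by more than 20 mm (distance of any of test_block, jar, driver, cup, durometer from where it was at the start of the episode above 0.02 m).
It fails at once if the camera or its stand is touched (contact force between any of cam_head, stand and the arm above 1 N or contact force between any of cam_head, stand and the fingers above 1 N or contact force between any of cam_head, stand and carrier above 1 N).
It also fails if it takes over 72 s, if anything falls off the work surface, if the arm or the gripper's body presses on something with over 40 N, if the wrist force passes 120 N, or if a joint passes its speed limit or range.

ROBOT

A 7-joint arm with a two-finger parallel gripper is mounted at the origin on the work surface. World frame = base frame: x ahead of the robot, y to its left, z up, the work surface at z = 0. Lengths are in mm, angles in rad, forces in N, time in s.
With the tool pointing down it reaches from about 400 to 875 mm from the base axis. Payload 19.3 kg.
Tool frame: the origin (TCP) lies where the fingers leave the gripper's body, on its centre line; the fingertips stand 73 mm ahead of it and the grasp point (between the pads) lies 54 mm ahead of it; z points along the fingers, y is the line along which they close (so a half turn about z gives the same grasp; the last joint's range is limited). The gripper opens to 85 mm and grips with 20 to 120 N. Pads are 22 mm wide; open, the fingers measure 114 mm over their backs; the gripper's body (76 mm by 85 mm) begins 54 mm behind the grasp point. The pads swing forward as they close: fully open they stand 13 mm farther back than shut.
Start: joints at [1.191, 0.521, -0.036, 1.599, 0.021, 1.021, -0.113], TCP at [190.515, -595.248, 303.891] pointing down, gripper open.
Joint ranges: [-2.91, 2.91], [-0.3, 2.13], [-1.5, 1.42], [0.17, 2.43], [-1.26, 4.41], [0.16, 1.93], [-2.52, 2.52]. Speed limits (rad/s): [1.89, 1.89, 2.39, 2.39, 3.01, 3.01, 3.01].

INTERFACE

Orientations are given as a 3x3 rotation matrix whose columns are the frame's x, y, z axes.
In Python, from bench import observe, eyes, ticket gives the robot as it stands.
- The arm moves only by the tool arm_command, never from a script. Its argument "steps" is a list of rows, each an object with "slide": the shift along the world's x, y, z in mm, a list of three; "spin": the turn about the world's z in degrees. A call has 1 to 20 rows; each row is the pose to reach, as a shift and turn from the pose commanded when the call began; what a row does not reach only later rows make up. A row lasts 1/12 s, in which the tool goes at most 41.7 mm and 7.16 degrees, less where a joint would pass 70% of its speed; a pose out of reach is approached as far as the arm can. A call with a gripper value outside its range is refused whole. "fingers" is the opening, from 0 (shut) to 1 (fully open), set as the call begins (left out, the last holds). The fingers move at their own pace and stop on an object; the grip force is fixed at half the most. Time passes only in rows, so rows that repeat a pose let the fingers close. It gives the time, the measured TCP pose, the force and the opening at its end, in the units of the state.
- observe(): the state, without advancing time (a new reading comes with each control period).
- eyes.grab_frame(name): name is "scene" or "top"; returns a dict with "pixels" (480x640x3 uint8, blue, green, red), "fovy" (degrees; the focal length in pixels is half the picture's height over the tangent of half this angle, whatever the lens; pixels are square), "cx", "cy" (the principal point, pixels), "extrinsics" (4x4, takes a point from camera to world coordinates). Camera axes: x right, y up, looking along -z (the intrinsics and any distortion apply to the point x, -y, -z); pixel columns grow to the right and rows downward; lengths in mm; the calibration is good to about 2 mm. A picture is of the moment at which its call begins. There is no depth.
- ticket.close_job(): hands the job in, once; it reports no verdict.
The state is a dict: "t": time; "joints": joint angles; "qvel": joint speeds; "tau": joint torques, N m; "position": TCP position; "tool_rot": TCP orientation; "force": force on the tool from outside, world axes, zero at the start; "torque": the same for the moment, N m; "finger_gap": finger opening in mm.
Only numpy, scipy, OpenCV 4.12 (cv2) and the standard library are available. Lean on these libraries where they do the work, as an engineer would, in place of code of your own. Each camera call takes 0.05 s, during which the arm holds its last target. There are 200 camera calls.

## Working session

There is one attempt and no reset: what is moved stays moved. The work goes in short steps, Python scripts to look and compute and a tool call to move; the robot and the scene stay as the last step left them, time stands still between calls to the robot, and variables do not carry over. Pictures are saved under pics/ and viewed, on a budget of 10 in all, crops included, one or two more only if the job needs it, and the job is handed in when it is done.

Besides the shell and the picture viewer there is one more tool, called after ">>>" as name(argument=value, ...) on one line, values as JSON. arm_command: Moves the arm, as the interface text tells. Its arguments: {"type":"object","properties":{"steps":{"type":"array","items":{"type":"object","properties":{"slide":{"type":"array","items":{"type":"number"}},"spin":{"type":"number"}}}},"fingers":{"type":"number"}},"required":["steps"]}

```bash
mkdir -p pics; cat > h.py <<'E'
import numpy as np, cv2
from bench import observe, eyes, ticket
def grab(name):
    f=eyes.grab_frame(name); return f
def ray(f,u,v):
    F=240/np.tan(np.radians(f["fovy"])/2); E=np.array(f["extrinsics"])
    d=E[:3,:3]@np.array([(u-f["cx"])/F,-(v-f["cy"])/F,-1]); return E[:3,3],d
def onz(f,u,v,z):
    o,d=ray(f,u,v); return o+d*(z-o[2])/d[2]
def proj(f,p):
    F=240/np.tan(np.radians(f["fovy"])/2); E=np.array(f["extrinsics"])
    c=E[:3,:3].T@(np.array(p,float)-E[:3,3]); return f["cx"]+F*c[0]/-c[2], f["cy"]-F*c[1]/-c[2]
E
python3 - <<'E'
from h import *
for n in("scene","top"):
    f=grab(n); cv2.imwrite(f"pics/{n}0.png",f["pixels"])
    print(n,{k:v for k,v in f.items() if k!="pixels"})
s=observe();print(s["tool_rot"],s["finger_gap"],s["position"])
E
```

```text
scene {'fovy': 53.878555272206654, 'cx': 327.7488593647939, 'cy': 242.74051270782417, 'extrinsics': array([[ 9.72345992e-02, -7.07081404e-01,  7.00415106e-01,
         1.44941791e+03],
       [ 9.95201334e-01,  6.13385155e-02, -7.62357618e-02,
        -1.06552561e+02],
       [ 1.09424666e-02,  7.04466801e-01,  7.09652583e-01,
         1.07238692e+03],
       [ 0.00000000e+00,  0.00000000e+00,  0.00000000e+00,
         1.00000000e+00]])}
top {'fovy': 52.728802668066486, 'cx': 319.9078617683653, 'cy': 241.91928598244394, 'extrinsics': array([[ 2.67959380e-02,  9.94444630e-01, -1.01793199e-01,
         3.85911730e+02],
       [-9.99402468e-01,  2.88743470e-02,  1.89994294e-02,
         2.05765177e+01],
       [ 2.18330927e-02,  1.01223267e-01,  9.94624133e-01,
         1.64596278e+03],
       [ 0.00000000e+00,  0.00000000e+00,  0.00000000e+00,
         1.00000000e+00]])}
[[ 9.52406753e-01  3.04829887e-01 -3.40993745e-04]
 [ 3.04830074e-01 -9.52406307e-01  9.23501401e-04]
 [-4.32537655e-05 -9.83494119e-04 -9.99999515e-01]] 85.55214360508586 [ 190.45382152 -595.05259765  303.39901127]
```

View pics/scene0.png

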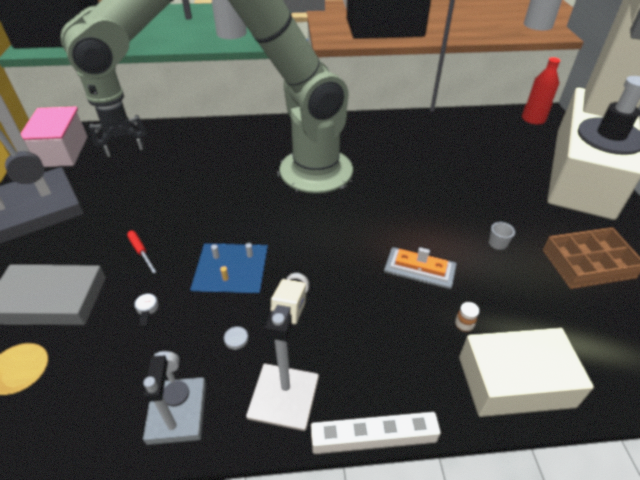

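View pics/top0.png

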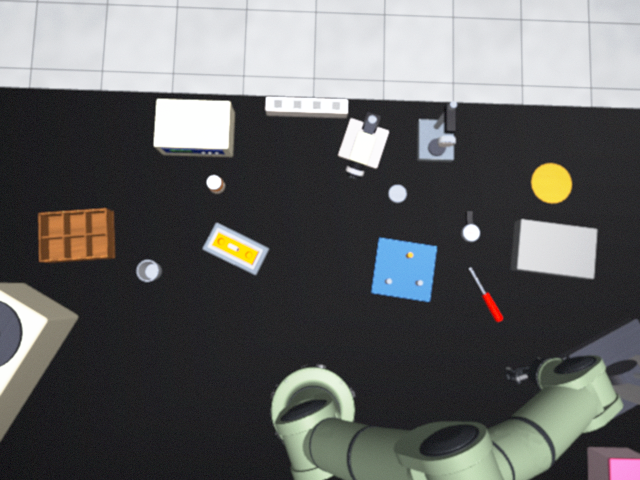

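```bash
python3 - <<'E'
from h import *
f=cv2.imread("pics/scene0.png");t=cv2.imread("pics/top0.png")
def c(i,x,y): return cv2.resize(i[y:y+75,x:x+100],(400,300),interpolation=cv2.INTER_CUBIC)
m=np.vstack([np.hstack([c(f,370,230),c(f,190,230)]),np.hstack([c(t,190,210),c(t,320,110)])])
cv2.imwrite("pics/crop0.png",m)
f=grab("top")
hsv=cv2.cvtColor(f["pixels"],cv2.COLOR_BGR2HSV)
def blobs(mask,box):
    x,y,w,h=box; mm=np.zeros_like(mask); mm[y:y+h,x:x+w]=mask[y:y+h,x:x+w]
    n,l,s,c=cv2.connectedComponentsWithStats(mm); return [(c[i],s[i][4],np.ptp(np.argwhere(l==i),0)) for i in range(1,n) if s[i][4]>5]
H,S,V=cv2.split(hsv)
print("grey/pins");b=blobs(((S<90)&(V>90)).astype(np.uint8),(375,265,60,30))
for c,a,e in b: print(c,a,e,onz(f,*c,48))
print("brass")
for c,a,e in blobs(((H>12)&(H<32)&(S>110)&(V>100)).astype(np.uint8),(390,240,40,30)): print(c,a,e,onz(f,*c,48))
print("orange")
mk=((H>8)&(H<32)&(S>110)&(V>100)).astype(np.uint8)
for c,a,e in blobs(mk,(195,215,90,70)): print(c,a,e,onz(f,*c,34))
mm=np.zeros_like(mk);mm[215:285,195:285]=mk[215:285,195:285]
r=cv2.minAreaRect(cv2.findNonZero(mm));print(r,[onz(f,*p,34)for p in cv2.boxPoints(r)], onz(f,*r[0],34))
mm=np.zeros_like(mk);mm[215:285,195:285]=(V>120)[215:285,195:285]
r=cv2.minAreaRect(cv2.findNonZero(mm));print(r,[onz(f,*p,14).round(1)for p in cv2.boxPoints(r)], onz(f,*r[0],14))
E
```

```text
grey/pins
[388.38709677 280.67741935] 31 [5 6] [ 427.45280788 -239.41694772   48.        ]
[419.14285714 282.57142857] 35 [5 6] [ 423.99341418 -341.42613932   48.        ]
brass
[409.29411765 254.70588235] 17 [3 4] [ 515.38809968 -308.0125327    48.        ]
orange
[235.12876254 248.15886288] 598 [30 45] [521.81445801 271.465851    34.        ]
((234.80001831054688, 247.9000244140625), (44.27414321899414, 14.310833930969238), 26.56505012512207) [array([532.14045415, 349.37185682,  34.        ]), array([575.64625591, 330.22816061,  34.        ]), array([513.14885955, 195.77049079,  34.        ]), array([469.93002575, 215.2668638 ,  34.        ])] [522.64757477 272.5946167   34.        ]
((235.4000244140625, 248.20001220703125), (59.92662048339844, 30.4105224609375), 26.56505012512207) [array([519.5, 386.3,  14. ]), array([613.2, 345.2,  14. ]), array([527.3, 160.7,  14. ]), array([434.5, 202.8,  14. ])] [523.38769147 273.66171679  14.        ]
```

View pics/crop0.png

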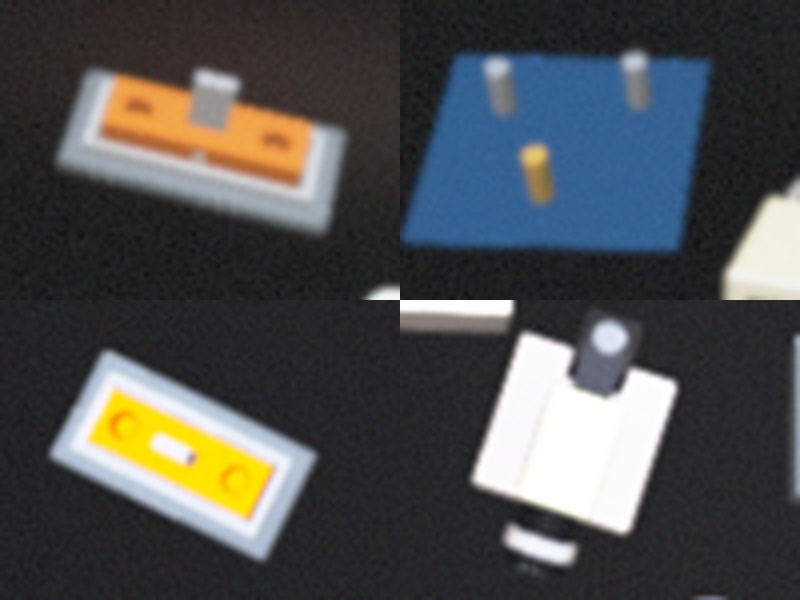

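>>> arm_command(steps=[{"slide":[40,60,-17],"spin":7},{"slide":[237,356,-103],"spin":47},{"slide":[237,356,-103],"spin":47},{"slide":[237,356,-103],"spin":47},{"slide":[237,356,-103],"spin":47},{"slide":[237,356,-103],"spin":47},{"slide":[237,356,-103],"spin":47},{"slide":[237,356,-103],"spin":47},{"slide":[237,356,-103],"spin":47},{"slide":[237,356,-103],"spin":47},{"slide":[237,356,-103],"spin":47},{"slide":[237,356,-103],"spin":47},{"slide":[237,356,-103],"spin":47},{"slide":[237,356,-103],"spin":47},{"slide":[237,356,-103],"spin":47},{"slide":[237,356,-103],"spin":47},{"slide":[237,356,-103],"spin":47}], fingers=1)

```text
t: 1.57
position: [427.1, -240.0, 201.1]
tool_rot: [[0.428, 0.904, 0.0], [0.904, -0.428, -0.0], [-0.0, 0.0, -1.0]]
force: [-0.4, -0.3, -0.2]
finger_gap: 85.5
```

```bash
python3 - <<'E'
from h import *
f0=cv2.imread("pics/scene0.png")
import bench
f=grab("scene")
# bores/pins in two views: triangulate
t=dict(grab("top"))
def tri(pt,ps):
    A=np.zeros((3,3));b=np.zeros(3)
    L=[ray(t,*pt),ray(f,*ps)]
    for o,d in L:
        d=d/np.linalg.norm(d);P=np.eye(3)-np.outer(d,d);A+=P;b+=P@o
    x=np.linalg.solve(A,b); return x.round(1),(onz(f,*ps,x[2])-onz(t,*pt,x[2])).round(1)
print("bore",tri((220.5,241.2),(404.5,256.25)),tri((248.75,254.5),(438.75,265)))
for z in(34,):print(onz(t,220.5,241.2,z),onz(f,404.5,256.25,z),onz(t,248.75,254.5,z),onz(f,438.75,265,z))
# pin tops in scene crop
print("pins",onz(f,190+(635-400)/4,230+62/4,48),onz(f,190+(498-400)/4,230+68/4,48),"brass",onz(f,190+(536-400)/4,230+155/4,48))
H,S,V=cv2.split(cv2.cvtColor(f0,cv2.COLOR_BGR2HSV))
print(observe()["joints"].round(2) if hasattr(observe()["joints"],'round') else observe()["joints"])
E
```

```text
bore (array([533. , 267. ,  70.5]), array([ -5. , -95.7,   0. ])) (array([519.3, 279.3,  13.8]), array([ 24.8, 104.9,   0. ]))
[543.67714239 321.05466272  34.        ] [501.80101425 230.36764705  34.        ] [501.95021499 225.3824502   34.        ] [545.7604618  324.43335761  34.        ]
pins [ 429.39795523 -236.24318655   48.        ] [ 426.8495777  -338.85741756   48.        ] brass [ 517.83066281 -305.42943772   48.        ]
[ 0.62  0.47 -0.29  2.03  0.22  0.67 -0.26]
```

>>> arm_command(steps=[{"slide":[1,2,-38]},{"slide":[1,2,-70]},{"slide":[1,2,-92]},{"slide":[1,2,-103]},{"slide":[1,2,-103]},{"slide":[1,2,-103]}])

```text
$.steps[0]: bad value
```

>>> arm_command(steps=[{"slide":[0,0,0]},{"slide":[0,0,0]},{"slide":[0,0,0]},{"slide":[0,0,0]},{"slide":[0,0,0]},{"slide":[0,0,0]},{"slide":[0,0,0]},{"slide":[0,0,0]}], fingers=0)

```text
$.steps[0]: bad value
```

>>> arm_command(steps=[{"slide":[1,2,-38],"spin":0},{"slide":[1,2,-70],"spin":0},{"slide":[1,2,-92],"spin":0},{"slide":[1,2,-103],"spin":0},{"slide":[1,2,-103],"spin":0},{"slide":[1,2,-103],"spin":0}])

```text
t: 2.17
position: [428.7, -237.3, 98.3]
tool_rot: [[0.427, 0.904, -0.0], [0.904, -0.427, 0.0], [0.0, -0.0, -1.0]]
force: [-0.2, 0.3, 0.9]
finger_gap: 85.3
```

>>> arm_command(steps=[{"slide":[0,0,0],"spin":0},{"slide":[0,0,0],"spin":0},{"slide":[0,0,0],"spin":0},{"slide":[0,0,0],"spin":0},{"slide":[0,0,0],"spin":0},{"slide":[0,0,0],"spin":0},{"slide":[0,0,0],"spin":0},{"slide":[0,0,0],"spin":0}], fingers=0)

```text
t: 2.83
position: [428.7, -237.4, 98.4]
tool_rot: [[0.427, 0.904, 0.001], [0.904, -0.427, -0.0], [-0.0, 0.001, -1.0]]
force: [-1.6, 0.6, 11.3]
finger_gap: 16.4
```

>>> arm_command(steps=[{"slide":[0,0,40],"spin":0},{"slide":[0,0,80],"spin":0},{"slide":[0,0,110],"spin":0},{"slide":[0,0,110],"spin":0},{"slide":[0,0,110],"spin":0}])

```text
t: 3.25
position: [428.9, -237.7, 209.3]
tool_rot: [[0.427, 0.904, 0.003], [0.904, -0.427, -0.002], [-0.0, 0.003, -1.0]]
force: [0.0, -1.0, -0.8]
finger_gap: 15.8
```

```bash
python3 - <<'E'
from h import *
m=[]
for n in("scene","top"):
    f=grab(n); u,v=proj(f,(428,-238,140)); x,y=int(u)-50,int(v)-50
    m.append(cv2.resize(f["pixels"][y:y+100,x:x+100],(400,400),interpolation=cv2.INTER_CUBIC)); print(x,y)
cv2.imwrite("pics/pin1.png",np.hstack(m))
print(observe()["finger_gap"],observe()["position"],observe()["force"])
E
```

```text
194 172
342 229
15.883997318382379 [ 428.10695093 -237.18008664  207.31392627] [ 0.61330178  0.26525971 -1.44954789]
```

View pics/pin1.png

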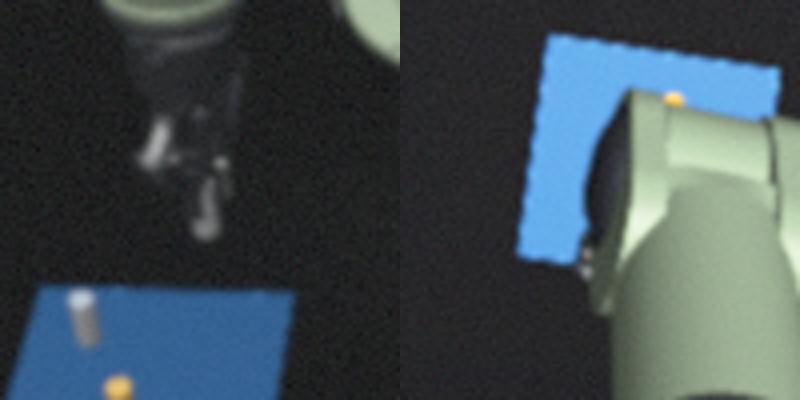

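```bash
python3 - <<'E'
from h import *
f=grab("scene")
for z in(112,134,157): print(z,[(a-b)*4 for a,b in zip(proj(f,(428.3,-237.4,z)),(194,172))])
E
```

```text
112 [np.float64(208.04636417381812), np.float64(231.9795024188387)]
134 [np.float64(204.65530378738003), np.float64(210.04697160249816)]
157 [np.float64(201.02654174724535), np.float64(186.57704591532456)]
```

>>> arm_command(steps=[{"slide":[8,40,0],"spin":1},{"slide":[17,80,0],"spin":1},{"slide":[25,120,0],"spin":1},{"slide":[33,160,0],"spin":1},{"slide":[42,200,0],"spin":1},{"slide":[50,240,0],"spin":1},{"slide":[58,280,0],"spin":1},{"slide":[67,320,0],"spin":1},{"slide":[75,360,0],"spin":1},{"slide":[83,400,0],"spin":1},{"slide":[92,440,0],"spin":1},{"slide":[100,480,0],"spin":1},{"slide":[108,520,0],"spin":1},{"slide":[116,560,0],"spin":1},{"slide":[116,560,-35],"spin":1},{"slide":[116,560,-60],"spin":1},{"slide":[116,560,-64],"spin":1},{"slide":[116,560,-64],"spin":1},{"slide":[116,560,-64],"spin":1},{"slide":[116,560,-64],"spin":1}])

```text
t: 5.07
position: [545.1, 322.7, 145.2]
tool_rot: [[0.411, 0.911, 0.001], [0.911, -0.411, 0.001], [0.001, 0.001, -1.0]]
force: [0.1, 0.3, -0.1]
finger_gap: 16.2
```

```bash
python3 - <<'E'
from h import *
m=[]
for n in("scene","top"):
    f=grab(n); u,v=proj(f,(523,275,34)); x,y=int(u)-40,int(v)-50
    m.append(cv2.resize(f["pixels"][y:y+80,x:x+80],(400,400),interpolation=cv2.INTER_CUBIC)); print(x,y)
    for p in((545,322.1,34),(501.8,227.5,34),(545,322.1,49),(545,322.1,94)): print(p,[(a-b)*5 for a,b in zip(proj(f,p),(x,y))])
cv2.imwrite("pics/hov1.png",np.hstack(m))
print(observe()["finger_gap"],observe()["position"],observe()["force"])
E
```

```text
380 210
(545, 322.1, 34) [np.float64(289.5770285857421), np.float64(274.30777487866067)]
(501.8, 227.5, 34) [np.float64(117.83300675130874), np.float64(231.5503846333371)]
(545, 322.1, 49) [np.float64(294.06646858077465), np.float64(257.2331322824917)]
(545, 322.1, 94) [np.float64(307.95631443366915), np.float64(204.4060193426897)]
194 197
(545, 322.1, 34) [np.float64(131.0211362279952), np.float64(218.98128686586858)]
(501.8, 227.5, 34) [np.float64(270.5514618458732), np.float64(287.63476608469546)]
(545, 322.1, 49) [np.float64(126.8652237300617), np.float64(216.6296234662711)]
(545, 322.1, 94) [np.float64(113.91872042082213), np.float64(209.30371898675034)]
15.921609291935885 [545.13694174 322.74698136 145.34187747] [ 0.2587469   0.01701096 -0.50950228]
```

View pics/hov1.png

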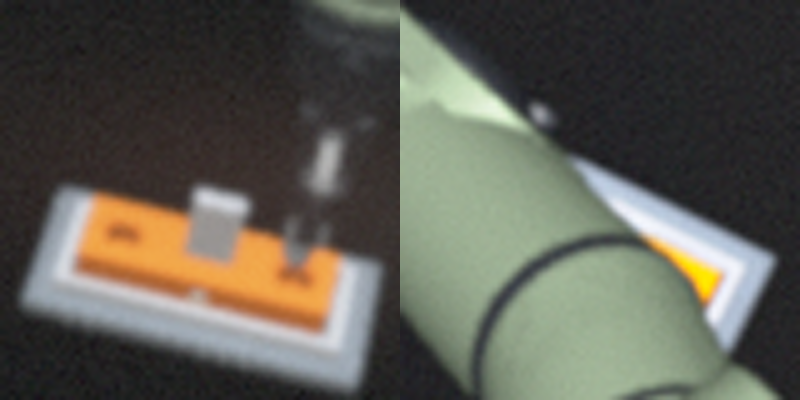

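>>> arm_command(steps=[{"slide":[0,0,-8],"spin":0},{"slide":[0,0,-12],"spin":0},{"slide":[0,0,-15],"spin":0},{"slide":[0,0,-18],"spin":0},{"slide":[0,0,-20],"spin":0},{"slide":[0,0,-20],"spin":0}])

```text
t: 5.67
position: [546.0, 324.9, 126.5]
tool_rot: [[0.41, 0.912, 0.005], [0.912, -0.41, 0.004], [0.006, 0.003, -1.0]]
force: [-0.2, 4.4, 33.1]
finger_gap: 15.9
```

>>> arm_command(steps=[{"slide":[0,1,3],"spin":0},{"slide":[1,3,3],"spin":0},{"slide":[1,3,1],"spin":0},{"slide":[1,3,0],"spin":0},{"slide":[1,3,-3],"spin":0},{"slide":[1,3,-3],"spin":0}])

```text
t: 6.17
position: [545.3, 325.8, 120.0]
tool_rot: [[0.411, 0.912, -0.001], [0.912, -0.411, -0.0], [-0.001, -0.001, -1.0]]
force: [0.5, 0.9, -1.8]
finger_gap: 16.0
```

>>> arm_command(steps=[{"slide":[0,0,-3],"spin":0},{"slide":[0,0,-7],"spin":0},{"slide":[0,0,-7],"spin":0}])

```text
t: 6.42
position: [545.1, 325.5, 112.8]
tool_rot: [[0.411, 0.912, -0.001], [0.912, -0.411, -0.001], [-0.001, -0.001, -1.0]]
force: [-0.2, 0.7, -1.9]
finger_gap: 15.6
```

>>> arm_command(steps=[{"slide":[0,0,0],"spin":0},{"slide":[0,0,0],"spin":0},{"slide":[0,0,0],"spin":0},{"slide":[0,0,0],"spin":0},{"slide":[0,0,20],"spin":0},{"slide":[0,0,60],"spin":0},{"slide":[0,0,100],"spin":0},{"slide":[0,0,100],"spin":0},{"slide":[0,0,100],"spin":0}], fingers=1)

```text
t: 7.17
position: [546.3, 326.1, 216.5]
tool_rot: [[0.411, 0.912, 0.004], [0.912, -0.411, 0.002], [0.003, 0.002, -1.0]]
force: [-0.4, -0.4, -0.5]
finger_gap: 85.6
```

>>> arm_command(steps=[{"slide":[-7,-40,0],"spin":0},{"slide":[-120,-666,0],"spin":0},{"slide":[-120,-666,0],"spin":0},{"slide":[-120,-666,0],"spin":0},{"slide":[-120,-666,0],"spin":0},{"slide":[-120,-666,0],"spin":0},{"slide":[-120,-666,0],"spin":0},{"slide":[-120,-666,0],"spin":0},{"slide":[-120,-666,0],"spin":0},{"slide":[-120,-666,0],"spin":0},{"slide":[-120,-666,0],"spin":0},{"slide":[-120,-666,0],"spin":0},{"slide":[-120,-666,0],"spin":0},{"slide":[-120,-666,0],"spin":0},{"slide":[-120,-666,0],"spin":0},{"slide":[-120,-666,0],"spin":0},{"slide":[-120,-666,0],"spin":0},{"slide":[-120,-666,0],"spin":0},{"slide":[-120,-666,0],"spin":0},{"slide":[-120,-666,0],"spin":0}])

```text
t: 8.83
position: [425.7, -339.1, 213.4]
tool_rot: [[0.41, 0.912, -0.001], [0.912, -0.41, 0.001], [0.001, -0.001, -1.0]]
force: [-0.3, -0.2, -0.3]
finger_gap: 85.5
```

```bash
python3 - <<'E'
from h import *
m=[]
f=grab("scene"); m.append(cv2.resize(f["pixels"][210:310,370:470],(400,400),interpolation=cv2.INTER_CUBIC))
f=grab("top"); m.append(cv2.resize(f["pixels"][200:300,185:285],(400,400),interpolation=cv2.INTER_CUBIC))
cv2.imwrite("pics/dock1.png",np.hstack(m))
print(observe()["position"])
# camera head bits in top view
H,S,V=cv2.split(cv2.cvtColor(f["pixels"],cv2.COLOR_BGR2HSV))
mm=np.zeros_like(V);mm[110:170,330:400]=((V>150))[110:170,330:400]
r=cv2.minAreaRect(cv2.findNonZero(mm));print(r,onz(f,*r[0],15),[onz(f,*p,15).round(0) for p in cv2.boxPoints(r)])
E
```

```text
[ 425.93056687 -338.96829843  213.72751211]
((359.0, 139.5), (59.0, 58.0), 90.0) [ 913.57085429 -136.52442869   15.        ] [array([1016.,  -33.,   15.]), array([1023., -236.,   15.]), array([ 812., -239.,   15.]), array([806., -39.,  15.])]
```

View pics/dock1.png

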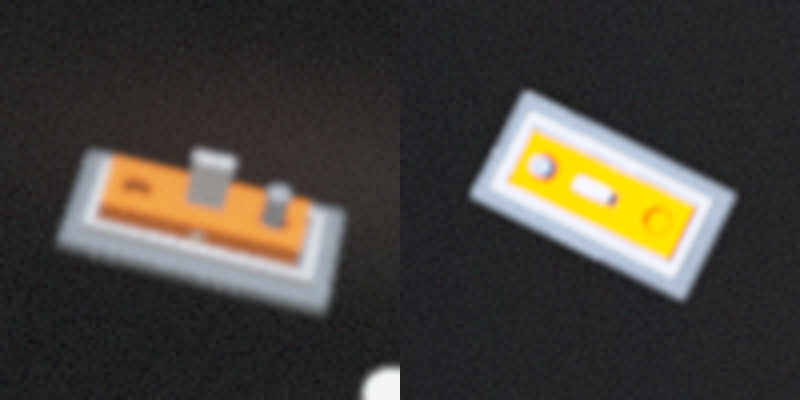

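>>> arm_command(steps=[{"slide":[0,-1,-40],"spin":0},{"slide":[0,-1,-78],"spin":0},{"slide":[0,-1,-102],"spin":0},{"slide":[0,-1,-115],"spin":0},{"slide":[0,-1,-115],"spin":0},{"slide":[0,-1,-115],"spin":0}])

```text
t: 9.43
position: [425.9, -340.3, 98.9]
tool_rot: [[0.409, 0.912, -0.001], [0.912, -0.409, 0.001], [0.0, -0.001, -1.0]]
force: [0.6, -0.2, 0.1]
finger_gap: 85.7
```

>>> arm_command(steps=[{"slide":[0,0,0],"spin":0},{"slide":[0,0,0],"spin":0},{"slide":[0,0,0],"spin":0},{"slide":[0,0,0],"spin":0},{"slide":[0,0,0],"spin":0},{"slide":[0,0,0],"spin":0},{"slide":[0,0,0],"spin":0},{"slide":[0,0,0],"spin":0}], fingers=0)

```text
t: 10.1
position: [425.6, -341.4, 99.4]
tool_rot: [[0.411, 0.912, 0.0], [0.912, -0.411, -0.0], [-0.0, 0.001, -1.0]]
force: [-1.6, 1.2, 9.7]
finger_gap: 15.9
```

>>> arm_command(steps=[{"slide":[0,0,40],"spin":0},{"slide":[0,0,80],"spin":0},{"slide":[0,0,112],"spin":0},{"slide":[0,0,112],"spin":0},{"slide":[0,0,112],"spin":0}])

```text
t: 10.52
position: [425.9, -341.8, 212.6]
tool_rot: [[0.411, 0.912, 0.003], [0.912, -0.411, -0.002], [-0.001, 0.003, -1.0]]
force: [0.1, 0.3, -1.6]
finger_gap: 15.6
```

```bash
python3 - <<'E'
from h import *
f=grab("top");s=grab("scene")
print("top bore r",onz(f,185+258/4,200+220/4,34),"pin l",onz(f,185+142/4,200+165/4,61))
print("scene bore r",onz(s,370+137/4,210+186/4,34),"pin l top",onz(s,370+280/4,210+190/4,61))
print(observe()["position"],observe()["finger_gap"])
m=np.hstack([cv2.resize(f["pixels"][95:195,330:430],(400,400),interpolation=cv2.INTER_CUBIC),cv2.resize(s["pixels"][265:365,240:340],(400,400),interpolation=cv2.INTER_CUBIC)])
cv2.imwrite("pics/cam.png",m)
E
```

```text
top bore r [500.35455602 222.82608515  34.        ] pin l [540.870069   316.01390242  61.        ]
scene bore r [502.75391798 229.3951632   34.        ] pin l top [540.49572289 324.69062259  61.        ]
[ 425.09837627 -341.14320507  210.33757588] 15.807624955355378
```

View pics/cam.png

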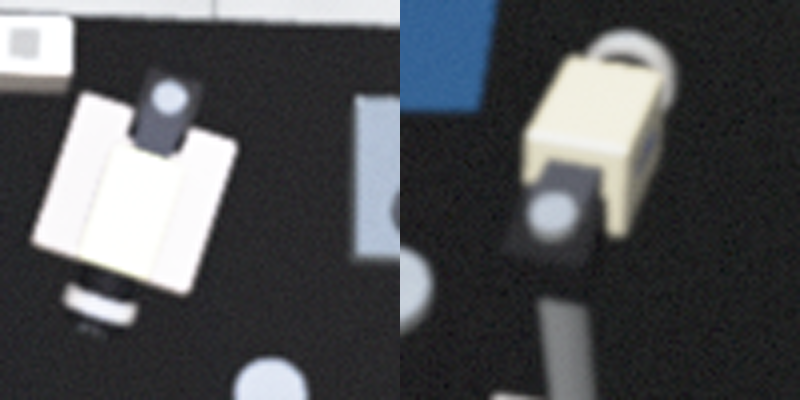

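>>> arm_command(steps=[{"slide":[5,40,0],"spin":0},{"slide":[77,571,0],"spin":0},{"slide":[77,571,0],"spin":0},{"slide":[77,571,0],"spin":0},{"slide":[77,571,0],"spin":0},{"slide":[77,571,0],"spin":0},{"slide":[77,571,0],"spin":0},{"slide":[77,571,0],"spin":0},{"slide":[77,571,0],"spin":0},{"slide":[77,571,0],"spin":0},{"slide":[77,571,0],"spin":0},{"slide":[77,571,0],"spin":0},{"slide":[77,571,0],"spin":0},{"slide":[77,571,0],"spin":0},{"slide":[77,571,0],"spin":0},{"slide":[77,571,0],"spin":0},{"slide":[77,571,-35],"spin":0},{"slide":[77,571,-60],"spin":0},{"slide":[77,571,-66],"spin":0},{"slide":[77,571,-66],"spin":0}])

```text
t: 12.28
position: [501.6, 228.5, 142.9]
tool_rot: [[0.411, 0.911, -0.004], [0.911, -0.411, -0.002], [-0.004, -0.003, -1.0]]
force: [-0.2, 0.0, -0.6]
finger_gap: 15.7
```

```bash
python3 - <<'E'
from h import *
f=grab("top");s=grab("scene")
P=[(85,93),(237,143),(187,295),(33,243)]
w=[onz(f,330+x/4,95+y/4,15)[:2] for x,y in P]; print(np.round(w,1))
for i in range(4):
    d=w[(i+1)%4]-w[i]; print(np.linalg.norm(d).round(1),np.degrees(np.arctan2(d[1],d[0])).round(1))
print("base c",np.mean(w,0))
print("col top",onz(f,330+169/4,95+97/4,300),onz(s,240+153/4,265+213/4,300))
print("collar c?",onz(f,330+101/4,95+305/4,235), "collar scene",onz(s,240+228/4,265+80/4,235))
# box top edges: rear-left, rear-right, front-right, front-left in scene
for x,y in((527,128),(633,150),(665,70),(585,55)): print("box",onz(s,240+(x-400)/4,265+y/4,265).round(0))
print(observe()["position"],observe()["force"])
E
```

```text
[[ 988.7 -108.1]
 [ 948.4 -241.3]
 [ 812.  -199.8]
 [ 853.5  -65.9]]
139.2 -106.8
142.6 163.0
140.2 72.8
141.6 -17.4
base c [ 900.65620947 -153.75750881]
col top [ 882.469616   -146.11706058  300.        ] [ 888.91083499 -142.08478982  300.        ]
collar c? [ 744.87549264 -105.95522557  235.        ] collar scene [ 752.70853998 -100.11045765  235.        ]
box [ 806. -156.  265.]
box [ 826. -100.  265.]
box [772. -80. 265.]
box [ 757. -123.  265.]
[502.75037644 229.40912858 145.47533055] [-0.81698551  0.41721076 -0.36789495]
```

>>> arm_command(steps=[{"slide":[0,1,-6],"spin":0},{"slide":[0,1,-10],"spin":0},{"slide":[0,1,-13],"spin":0},{"slide":[0,1,-15],"spin":0},{"slide":[0,1,-17],"spin":0},{"slide":[0,1,-18],"spin":0},{"slide":[0,1,-18],"spin":0}])

```text
t: 12.97
position: [502.5, 230.5, 126.7]
tool_rot: [[0.411, 0.912, -0.0], [0.912, -0.411, -0.0], [-0.0, -0.0, -1.0]]
force: [-0.5, -0.8, -1.9]
finger_gap: 15.8
```

>>> arm_command(steps=[{"slide":[0,0,-3],"spin":0},{"slide":[0,0,-6],"spin":0},{"slide":[0,0,-9],"spin":0},{"slide":[0,0,-12],"spin":0},{"slide":[0,0,-12],"spin":0}])

```text
t: 13.38
position: [502.3, 230.7, 114.2]
tool_rot: [[0.411, 0.912, -0.001], [0.912, -0.411, -0.0], [-0.001, -0.001, -1.0]]
force: [-0.7, -2.2, -1.2]
finger_gap: 15.9
```

>>> arm_command(steps=[{"slide":[0,0,0],"spin":0},{"slide":[0,0,0],"spin":0},{"slide":[0,0,0],"spin":0},{"slide":[0,0,0],"spin":0},{"slide":[0,0,20],"spin":0},{"slide":[0,0,60],"spin":0},{"slide":[0,0,86],"spin":0},{"slide":[0,0,86],"spin":0},{"slide":[0,0,86],"spin":0}], fingers=1)

```text
t: 14.13
position: [503.1, 231.0, 202.5]
tool_rot: [[0.411, 0.912, 0.003], [0.912, -0.411, 0.001], [0.002, 0.002, -1.0]]
force: [0.1, -0.7, -0.9]
finger_gap: 84.9
```

>>> arm_command(steps=[{"slide":[5,10,0],"spin":7},{"slide":[21.5,47.5,0],"spin":90},{"slide":[21.5,47.5,0],"spin":90},{"slide":[21.5,47.5,0],"spin":90},{"slide":[21.5,47.5,0],"spin":90},{"slide":[21.5,47.5,0],"spin":90},{"slide":[21.5,47.5,0],"spin":90},{"slide":[21.5,47.5,0],"spin":90},{"slide":[21.5,47.5,0],"spin":90},{"slide":[21.5,47.5,0],"spin":90},{"slide":[21.5,47.5,0],"spin":90},{"slide":[21.5,47.5,0],"spin":90},{"slide":[21.5,47.5,0],"spin":90},{"slide":[21.5,47.5,0],"spin":90},{"slide":[21.5,47.5,0],"spin":90},{"slide":[21.5,47.5,0],"spin":90}], fingers=0.48)

```text
t: 15.47
position: [523.8, 278.2, 200.4]
tool_rot: [[-0.911, 0.413, -0.001], [0.413, 0.911, -0.0], [0.001, -0.0, -1.0]]
force: [0.2, -0.9, 0.4]
finger_gap: 41.0
```

```bash
python3 - <<'E'
from h import *
f=grab("scene")
cv2.imwrite("pics/tab.png",cv2.resize(f["pixels"][190:310,360:480],(600,600),interpolation=cv2.INTER_CUBIC))
s=observe();print(s["position"],s["finger_gap"],s["joints"],s["force"])
for p in((545.3,325.6,61),(502.3,230.7,61),(523.8,278.1,80)): print([(a-b)*5 for a,b in zip(proj(f,p),(360,190))])
E
```

```text
[523.8664577  278.26160826 200.55997714] 40.81159092615157 [-0.09458531  0.69694733 -0.73265748  1.74831897  0.5692008   0.92133783
  0.07723884] [ 0.2456696  -0.44823412 -0.32260398]
[np.float64(403.677770458894), np.float64(343.37665834250146)]
[np.float64(228.9476138035684), np.float64(300.81787336285174)]
[np.float64(320.5206284911489), np.float64(299.62476277057647)]
```

View pics/tab.png

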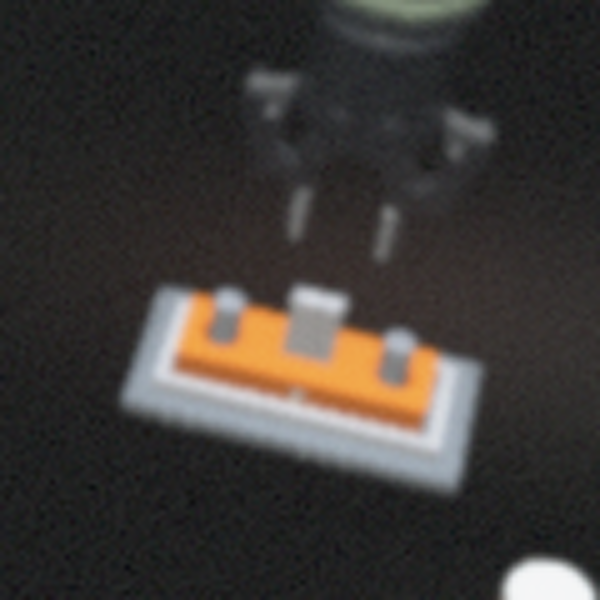

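>>> arm_command(steps=[{"slide":[0,0,-38],"spin":0},{"slide":[0,0,-60],"spin":0},{"slide":[0,0,-72],"spin":0},{"slide":[0,0,-77],"spin":0},{"slide":[0,0,-77],"spin":0},{"slide":[0,0,-77],"spin":0}])

```text
t: 16.02
position: [524.3, 278.7, 124.8]
tool_rot: [[-0.912, 0.411, 0.001], [0.411, 0.912, 0.001], [-0.0, 0.001, -1.0]]
force: [0.9, 0.2, 0.5]
finger_gap: 40.9
```

>>> arm_command(steps=[{"slide":[0,0,0],"spin":0},{"slide":[0,0,0],"spin":0},{"slide":[0,0,0],"spin":0},{"slide":[0,0,0],"spin":0},{"slide":[0,0,0],"spin":0},{"slide":[0,0,0],"spin":0}], fingers=0)

```text
t: 16.52
position: [524.4, 278.3, 125.3]
tool_rot: [[-0.912, 0.411, 0.001], [0.411, 0.912, 0.0], [-0.001, 0.001, -1.0]]
force: [-1.9, -2.2, 7.2]
finger_gap: 28.8
```

>>> arm_command(steps=[{"slide":[-2,1,0.5],"spin":0},{"slide":[-4,1.8,1.2],"spin":0},{"slide":[-7,3.1,1.9],"spin":0},{"slide":[-10,4.5,2.7],"spin":0},{"slide":[-12.8,5.8,3.4],"spin":0},{"slide":[-12.8,5.8,3.4],"spin":0},{"slide":[-12.8,5.8,3.4],"spin":0}])

```text
t: 17.1
position: [512.5, 283.7, 128.4]
tool_rot: [[-0.911, 0.411, 0.003], [0.411, 0.911, -0.0], [-0.003, 0.001, -1.0]]
force: [6.4, -2.6, 1.3]
finger_gap: 28.9
```

>>> arm_command(steps=[{"slide":[-3,1.4,0.5],"spin":0},{"slide":[-6,2.7,1],"spin":0},{"slide":[-9,4.1,1.3],"spin":0},{"slide":[-12,5.5,1.5],"spin":0},{"slide":[-12,5.5,1.5],"spin":0},{"slide":[-12,5.5,1.5],"spin":0}])

```text
t: 17.6
position: [500.2, 289.3, 129.7]
tool_rot: [[-0.911, 0.411, 0.003], [0.411, 0.911, -0.0], [-0.002, 0.001, -1.0]]
force: [5.8, -3.2, 0.8]
finger_gap: 28.9
```

>>> arm_command(steps=[{"slide":[0,0,15],"spin":0},{"slide":[0,0,45],"spin":0},{"slide":[0,0,80],"spin":0},{"slide":[0,0,120],"spin":0},{"slide":[0,0,120],"spin":0},{"slide":[0,0,120],"spin":0},{"slide":[0,0,120],"spin":0}])

```text
t: 18.18
position: [499.0, 289.2, 248.8]
tool_rot: [[-0.912, 0.411, 0.0], [0.411, 0.912, -0.0], [-0.0, -0.0, -1.0]]
force: [0.3, -1.0, -4.5]
finger_gap: 28.5
```

```bash
python3 - <<'E'
from h import *
f=grab("scene")
s=observe();p=s["position"];u,v=proj(f,p-np.array([0,0,90])); x,y=int(u)-60,int(v)-50
cv2.imwrite("pics/lift.png",cv2.resize(f["pixels"][y:y+100,x:x+120],(720,600),interpolation=cv2.INTER_CUBIC))
print(x,y,p,s["finger_gap"],s["force"])
E
```

```text
370 174 [498.81447395 289.10875501 248.12407841] 29.000747207848697 [ 0.80971673  0.82951287 -4.46322734]
```

View pics/lift.png

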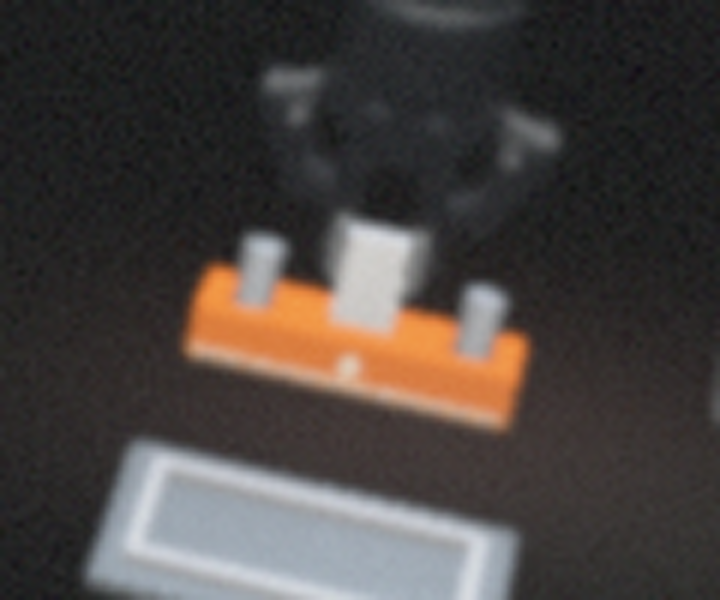

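```bash
cat > fit.py <<'E'
from h import *
from scipy.optimize import least_squares
from scipy.spatial.transform import Rotation as R
def pose(f,P,C,yaw,g,off,sc):
    P=np.array(P,float)/sc+off; C=np.array(C,float)
    def pts(q): # q: tilt, yaw, xyz of carrier point (0,0,60)
        M=R.from_euler("ZY",[q[1],-q[0]],degrees=True).as_matrix()
        return q[2:]+(C-[0,0,60])@M.T, M
    def res(q):
        X,_=pts(q); e=np.array([proj(f,x) for x in X])-P
        return np.r_[e.ravel(),(q[2:]-g)/[2,2,3],(q[1]-yaw)/1.]
    r=least_squares(res,np.r_[15,yaw,g]); M=pts(r.x)[1]
    cov=np.linalg.inv(r.jac.T@r.jac)
    print("tilt,yaw,xyz",r.x.round(1),"sd",np.sqrt(cov[0,0]).round(1)); print((r.fun[:-4]).reshape(-1,2).round(1).tolist())
    print("mark",(r.x[2:]+M@np.array([25,0,-48])).round(1))
E
python3 - <<'E'
from fit import *
f=grab("scene");p=observe()["position"]
P=[(348,366),(185,354),(507,430),(213,263),(530,338),(363,330)]
C=[(25,0,12),(25,-75,0),(25,75,0),(-25,-75,24),(-25,75,24),(6,0,24)]
pose(f,P,C,-24.4,p-[0,0,54],np.array([370,174]),6)
E
```

```text
tilt,yaw,xyz [ 17.1 -24.4 500.9 291.  191.2] sd 3.8
[[0.2, -0.0], [0.3, -0.5], [-0.4, -0.6], [0.1, 0.4], [-0.9, -0.3], [-0.6, -0.6]]
mark [535.5 275.2 152.7]
```

>>> arm_command(steps=[{"slide":[0,-10,4],"spin":0},{"slide":[2,-30,8],"spin":0},{"slide":[5,-55,12],"spin":1},{"slide":[8,-80,16],"spin":1},{"slide":[11,-105,19],"spin":2},{"slide":[14,-130,19],"spin":2},{"slide":[17,-155,19],"spin":3},{"slide":[20,-180,19],"spin":4},{"slide":[24,-205,19],"spin":5},{"slide":[28,-230,19],"spin":6},{"slide":[32,-255,19],"spin":7},{"slide":[36,-280,19],"spin":7.3},{"slide":[40,-305,19],"spin":7.3},{"slide":[44,-322,19],"spin":7.3},{"slide":[48,-330,19],"spin":7.3},{"slide":[52,-333,19],"spin":7.3},{"slide":[57,-333,19],"spin":7.3},{"slide":[61,-333,19],"spin":7.3},{"slide":[62,-333,19],"spin":7.3},{"slide":[62,-333,19],"spin":7.3}])

```text
t: 19.95
position: [561.4, -42.3, 267.7]
tool_rot: [[-0.957, 0.29, -0.0], [0.29, 0.957, 0.001], [0.0, 0.0, -1.0]]
force: [-0.1, -0.2, -4.7]
finger_gap: 29.0
```

```bash
python3 - <<'E'
from h import *
m=[]
s=observe();p=s["position"]
for n in("scene","top"):
    f=grab(n);u,v=proj(f,p+np.array([40,-10,-80])); x,y=int(u)-45,int(v)-65
    m.append(cv2.resize(f["pixels"][y:y+130,x:x+90],(400,578),interpolation=cv2.INTER_CUBIC)); print(x,y)
    print([(np.array(proj(f,q))-[x,y])*400/90 for q in [(598,-55.6,173.7),(732.8,-97.1,225)]])
cv2.imwrite("pics/end.png",np.hstack(m))
print(p,s["finger_gap"],s["force"])
E
```

```text
268 185
[array([194.48881831, 304.00899915]), array([133.32954016, 427.1048084 ])]
290 155
[array([204.79296036, 299.95041357]), array([275.14313445,  93.00770955])]
[561.39949562 -42.25265327 267.70215943] 29.02729976507502 [-0.13303503 -0.15744892 -4.68758048]
```

View pics/end.png

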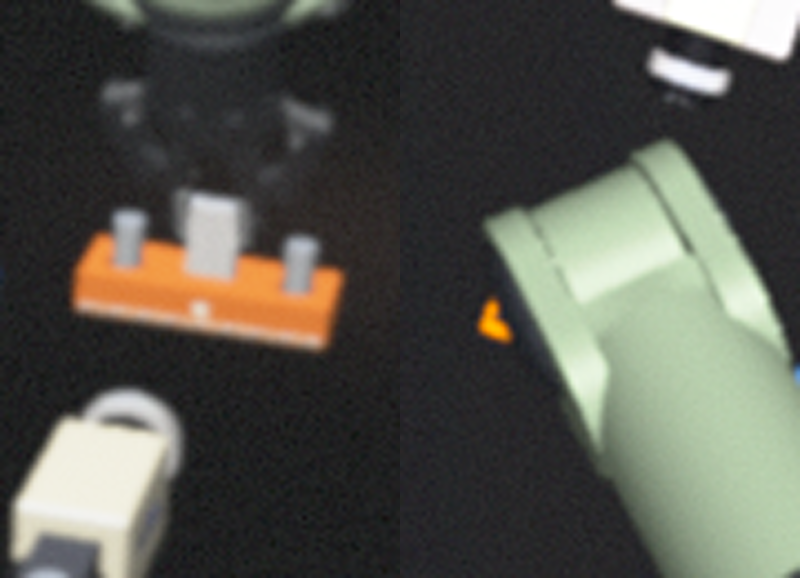

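```bash
python3 - <<'E'
from fit import *
f=grab("scene");p=observe()["position"]
P=[(200,310),(73,307),(326,350),(98,233),(345,269),(211,278)]
C=[(25,0,12),(25,-75,0),(25,75,0),(-25,-75,24),(-25,75,24),(6,0,24)]
pose(f,P,C,-16.9,p-[0,0,54],np.array([268,185]),400/90)
E
```

```text
tilt,yaw,xyz [ 17.  -17.  563.3 -41.3 210.1] sd 3.6
[[0.0, -0.4], [0.8, -0.1], [-0.5, -1.1], [0.3, 0.2], [-1.1, 0.2], [-0.7, -0.6]]
mark [599.6 -52.4 171.5]
```

>>> arm_command(steps=[{"slide":[0,-2,1],"spin":0},{"slide":[0,-2,1],"spin":0},{"slide":[0,-2,1],"spin":0},{"slide":[0,-2,1],"spin":0},{"slide":[0,-2,1],"spin":0},{"slide":[0,-2,1],"spin":0}])

```text
t: 20.6
position: [561.2, -45.4, 268.8]
tool_rot: [[-0.957, 0.292, -0.0], [0.292, 0.957, -0.0], [0.0, -0.0, -1.0]]
force: [-0.3, 0.2, -3.7]
finger_gap: 28.9
```

```bash
python3 - <<'E'
from h import *
s=observe();print(s["t"],s["position"],s["finger_gap"],s["force"],np.abs(s["qvel"]).max())
print(ticket.close_job())
E
```

```text
20.6 [561.19687518 -45.43806556 268.78945369] 28.92444959500133 [-0.30849256  0.19714348 -3.74111987] 0.0017096562794215618
the job is handed in; nothing more can be done
None
```

I put both steel pins in the carrier's bores and lifted the loaded carrier by its tab. It is held in front of the inspection camera, and I handed the job in at about 20.6 s. No verdict was reported.

**How it was done:** the tool can only turn about the vertical, so I set the 20° lean in the dock. I gripped the tab across its 30 mm width and drew it back, so the carrier tipped against the rim before I lifted it. The first pin caught on the bore's chamfer (33 N), and a shift of about 3 mm let it drop in.

**Last checks:**

| Check | Result | Allowed |
|---|---|---|
| White dot to focus point | about 4 mm off, before a final 2 mm nudge towards it that I did not re-measure | 15 mm |
| Lean (target 20°) | 17° ± 4° from the image fit, about 19–20° from the tipping motion | 8° off square |
| Heading | within about 1° of the camera's | 8° off square |
| Motion at hand-in | steady, joint speeds below 0.002 rad/s | 0.03 m/s, 0.2 rad/s (carrier) |

- **Lean:** the two estimates differ by 2–3°. Both are inside the limit, though the low end of the image fit would leave only about 1° of margin.
- **Pins and grip:** both pins were visible in their bores in the last picture, and the tab was firmly held.
- **Bystanders:** I saw no contact with the camera or the other things on the bench. I did not check the brass pin in a picture after gripping the second steel pin.

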